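# Find the heavy-metal arbor by its weight and hold it home in the collet chuck

### The job

Two boring arbors that look exactly alike stand in the wooden tool stand; one is steel and the other is heavy tungsten alloy. Lift each of them right out of the stand in turn to feel which is heavier, and set the lighter one back in a hole of the stand, down on its collar, and let it go. Then put the heavier one shank first into the collet chuck, push it down against the spring backstop until its collar meets the nut, and finish like that, still gripping it and holding it down so that I can tighten the nut, with the other things on the bench left where they are.

Things in the scene. Friction and masses are not known exactly. Their poses are not given: they have to be found in the camera images.
- arbor_1: one of two look-alike grey arbors upright in the stand, about 0.28 kg (steel) and 0.62 kg (tungsten alloy), each +-10 %; which is which cannot be seen. Origin: shank's lower end, z up the axis. Shank 16 mm diameter, 0-55 mm, lower edge chamfered 3 x 4 mm; collar 30 mm diameter, 55-62 mm; body 20 mm diameter, 62-122 mm (grip at about 98); nose 13 mm diameter, to 130 mm. In the stand the collar rests on its top
- arbor_2: the other of two look-alike grey arbors upright in the stand, about 0.28 kg (steel) and 0.62 kg (tungsten alloy), each +-10 %; which is which cannot be seen. Origin: shank's lower end, z up the axis. Shank 16 mm diameter, 0-55 mm, lower edge chamfered 3 x 4 mm; collar 30 mm diameter, 55-62 mm; body 20 mm diameter, 62-122 mm (grip at about 98); nose 13 mm diameter, to 130 mm. In the stand the collar rests on its top
- stand: wooden tool stand fixed to the bench, 116 (x) x 166 (y) x 62 mm high; origin at the centre of its underside. Two arbor holes in its top, 20 mm in diameter, 58 mm deep, 80 mm apart along its y, 22 mm from its middle toward -x; three small burrs fixed upright along its +x side, 64 mm from the line of the holes, stand 27 mm above the top
- hole_l (a point): centre of the mouth of the stand's hole at +y, at the level of the stand's top (62 mm above the bench)
- hole_r (a point): centre of the mouth of the stand's hole at -y, at the level of the stand's top
- chuck: collet chuck upright in a blue fixture bolted to the bench: base 124 x 124 x 14 mm, then round, up to 96 mm in diameter to 33 mm high and 72 mm to 58 mm, flange 63 mm in diameter to 78 mm with a blue key on either side (to 45 mm from the axis, 71 mm high), dark nut 50 mm in diameter on top. Origin at the centre of the underside. Bore straight down from the nut, 19 mm in diameter
- chuck_mouth (a point): centre of the bore's mouth in the nut's flat upper face, 105 mm above the bench. With the collar on this face, an arbor's origin is 55 mm below this point: fully home
- backstop (a joint): spring backstop, a brass plunger in the bore; value in m, 0 when free (its top 45 mm below the nut's face), grows as it is pushed down, 0.010 when an arbor is fully home. It pushes back with 9 N at first touch and 14 N at home, more than either arbor weighs, so an arbor that is let go rises again
- spanner: flat steel collet spanner lying by the chuck, 23 x 135 x 4 mm; origin at the centre of its underside; leave alone
- oil_bottle: white oil bottle with a red spout, 37 x 53 mm, 146 mm tall, standing to the left; origin at the centre of its underside; leave alone
- mug: green mug, 86 x 125 mm over the handle, 96 mm tall; origin at the centre of its underside; leave alone

How it is judged:
On the way, in this order (a step that is already met when the one before it is completed fails the run):
1. the lighter arbor has been lifted in the gripper right out of the stand while the heavier one stands in it (((z of arbor_1 in the frame of stand above 0.064 m and contact force between the fingers and arbor_1 above 1 N and contact force between arbor_1 and stand below 0.1 N and (horizontal distance between arbor_2 and hole_l below 0.006 m or horizontal distance between arbor_2 and hole_r below 0.006 m) and z of arbor_2 in the frame of stand below 0.0105 m and angle between arbor_2's own z axis and vertical below 0.1 rad and contact force between the fingers and arbor_2 below 0.1 N and contact force between arbor_2 and stand above 4.3 N) or (z of arbor_2 in the frame of stand above 0.064 m and contact force between the fingers and arbor_2 above 1 N and contact force between arbor_2 and stand below 0.1 N and (horizontal distance between arbor_1 and hole_l below 0.006 m or horizontal distance between arbor_1 and hole_r below 0.006 m) and z of arbor_1 in the frame of stand below 0.0105 m and angle between arbor_1's own z axis and vertical below 0.1 rad and contact force between the fingers and arbor_1 below 0.1 N and contact force between arbor_1 and stand above 4.3 N))), for 0.3 s.
2. both arbors stand in the stand on their collars, let go ((horizontal distance between arbor_1 and hole_l below 0.006 m or horizontal distance between arbor_1 and hole_r below 0.006 m) and z of each of arbor_1, arbor_2 in the frame of stand below 0.0105 m and angle between each of arbor_1, arbor_2's own z axis and vertical below 0.1 rad and contact force between the fingers and arbor_1 below 0.1 N and (horizontal distance between arbor_2 and hole_l below 0.006 m or horizontal distance between arbor_2 and hole_r below 0.006 m) and contact force between the fingers and arbor_2 below 0.1 N), for 0.2 s.
3. the heavier arbor is lifted in the gripper right out of the stand, the lighter one left standing in it (((z of arbor_1 in the frame of stand above 0.064 m and contact force between the fingers and arbor_1 above 1 N and contact force between arbor_1 and stand below 0.1 N and (horizontal distance between arbor_2 and hole_l below 0.006 m or horizontal distance between arbor_2 and hole_r below 0.006 m) and z of arbor_2 in the frame of stand below 0.0105 m and angle between arbor_2's own z axis and vertical below 0.1 rad and contact force between the fingers and arbor_2 below 0.1 N and contact force between arbor_2 and stand below 4.3 N) or (z of arbor_2 in the frame of stand above 0.064 m and contact force between the fingers and arbor_2 above 1 N and contact force between arbor_2 and stand below 0.1 N and (horizontal distance between arbor_1 and hole_l below 0.006 m or horizontal distance between arbor_1 and hole_r below 0.006 m) and z of arbor_1 in the frame of stand below 0.0105 m and angle between arbor_1's own z axis and vertical below 0.1 rad and contact force between the fingers and arbor_1 below 0.1 N and contact force between arbor_1 and stand below 4.3 N))), for 0.2 s.
At the end, for the whole second after the job is handed in: The gripper holds the heavier arbor (over 3 N) at rest in the chuck, under 6 mm off-axis and 0.1 rad, collar at most 2.5 mm above the nut, backstop down over 7 mm; the lighter one stands untouched in a hole of the stand, under 6 mm and 0.1 rad off, collar at most 3.5 mm above the wood (value of joint backstop above 0.007 m and ((z of arbor_1 in the frame of chuck_mouth below -0.0525 m and horizontal distance between arbor_1 and chuck_mouth below 0.006 m and angle between each of arbor_1, arbor_2's own z axis and vertical below 0.1 rad and linear speed of arbor_1 below 0.02 m/s and contact force between the fingers and arbor_1 above 3 N and (horizontal distance between arbor_2 and hole_l below 0.006 m or horizontal distance between arbor_2 and hole_r below 0.006 m) and z of arbor_2 in the frame of stand below 0.0105 m and contact force between the fingers and arbor_2 below 0.1 N and contact force between arbor_2 and stand below 4.3 N) or (z of arbor_2 in the frame of chuck_mouth below -0.0525 m and horizontal distance between arbor_2 and chuck_mouth below 0.006 m and angle between each of arbor_2, arbor_1's own z axis and vertical below 0.1 rad and linear speed of arbor_2 below 0.02 m/s and contact force between the fingers and arbor_2 above 3 N and (horizontal distance between arbor_1 and hole_l below 0.006 m or horizontal distance between arbor_1 and hole_r below 0.006 m) and z of arbor_1 in the frame of stand below 0.0105 m and contact force between the fingers and arbor_1 below 0.1 N and contact force between arbor_1 and stand below 4.3 N))); the arm keeps its last pose, push and grip.
It fails at once if a bystander (spanner, oil bottle, mug) is moved by more than 3 cm (distance of any of spanner, oil_bottle, mug from where it was at the start of the episode above 0.03 m).
It also fails if it takes over 59 s, if anything falls off the work surface, if the arm or the gripper's body presses on something with over 40 N, if the wrist force passes 120 N, or if a joint passes its speed limit or range.

### The arm

A 6-joint arm with a two-finger parallel gripper is mounted at the origin on a cart in front of the work surface, level with it; the furniture and walls round the work are solid. World frame = base frame: x ahead of the robot, y to its left, z up, the work surface at z = 0. Lengths are in m, angles in rad, forces in N, time in s.
With the tool pointing down it reaches from about 0.275 to 0.875 m from the base axis. Payload 12.5 kg.
Tool frame: the origin (TCP) lies on the centre line of the jaws, within the pads' length; the fingertips stand env.tip_extent ahead of it and the grasp point (between the pads) lies 3 mm ahead of it (env.tip_extent is the distance from the TCP to the fingertips, in m); z points along the fingers, y is the line along which they close (so a half turn about z gives the same grasp; the last joint's range is limited). The gripper opens to 85 mm and grips with 20 to 120 N. Pads are 22 mm wide; open, the fingers measure 114 mm over their backs; the gripper's body (76 mm by 85 mm) begins 54 mm behind the grasp point. The pads swing forward as they close: fully open they stand 13 mm farther back than shut.
Start: joints at [1.234, 0.351, 1.652, -0, 1.139, -0.085], TCP at [0.137, 0.533, 0.253] pointing down, gripper open.
Joint ranges: [-2.75, 2.75], [-0.79, 2.1], [0.01, 2.65], [-1.57, 4.71], [0.07, 3.14], [-2.87, 2.87]. Speed limits (rad/s): [2.22, 2.22, 2.79, 3.14, 3.14, 3.14].

### API

Orientations are given as a unit quaternion [x, y, z, w].
In Python, from plant import env gives the robot as it stands. Calls block until the motion is done:
- env.move_pose(position, orientation): joint-space move of the TCP to a pose.
- env.line_to(position, max_speed=0.15, rot=None, until_force=None): straight line of the TCP; rot=None keeps the orientation; max_speed is the mean speed in m/s. With until_force (N) it stops when the force on the tool has changed by that much, and returns True; else False.
- env.movej(angles): joint-space move.
- env.grip(opening, grip_force=None): finger opening in m; grip_force is the grip in N (None keeps the last); returns when the fingers have stopped.
- env.sleep(seconds).
- env.solve_ik(position, orientation): joint angles nearest the present ones, or None.
- env.read_state(): the state.
- env.get_image(name): name is "scene" or "top" or "wrist"; returns the picture (384x512x3 uint8, red, green, blue); there is no depth.
- env.camera_model(name): a dict with "fx", "fy", "cx", "cy" (pixels), "R" (3x3) and "t" (3): a world point X has camera coordinates R X + t. Camera axes: x right, y down, z forward; pixel columns grow to the right and rows downward; lengths in m; the calibration is good to about 2 mm. The wrist camera is an equidistant fisheye: a pixel r from the principal point sees the ray r / f radians off the axis. A picture is of the moment at which its call begins: read the wrist's pose just before it. camera_model takes no time and is no camera call; for the wrist camera it gives the pose at the moment of the call.
A pose or a line that the arm cannot do raises env.IKError and nothing moves.
- env.close_job(): hands the job in; it is judged then, once.
Trained networks look in the newest picture that a camera, given by its name, has taken for a name from the list of things; names that differ only in an ending like _2 or _b are one class to them, and where a whole thing is asked for, a point or a joint stands for the part that bears it (a point fixed in the world has none). Each returns a list of dicts, best first, with "score" (0 to 1); they miss things now and then, are a little off and sometimes report something else, mostly with a low value. They report only what shows in the picture. A call takes as long as a camera call.
- env.boxes_of(camera, target): "bbox" ([left, top, right, bottom] in pixels, round what is visible of it).
- env.silhouettes(camera, target): "mask" (384x512 bool, what is visible of it) and "bbox" ([left, top, right, bottom] in pixels, round what is visible of it).
- env.place_of(camera, target): "location" ([column, row] in pixels: a listed point, or the origin of a listed thing).
The state is a dict: "time_s": time; "qpos": joint angles; "dq": joint speeds; "joint_torque": joint torques, N m; "tool_pos": TCP position; "orientation": TCP orientation; "force": force on the tool from outside, world axes, zero at the start; "ft_torque": the same for the moment, N m; "grip_width": finger opening in m; "grasp_force": force on a finger pad.
Only numpy, scipy, OpenCV 4.12 (cv2) and the standard library are available. Lean on these libraries where they do the work, as an engineer would, in place of code of your own. Each camera call takes 0.05 s, during which the arm holds its last target. There are 200 camera calls.

## Working session

There is one attempt and no reset: what is moved stays moved. The work goes in short steps, each a Python script; the robot and the scene stay as the last script left them, time stands still between calls to the robot, and variables do not carry over. Pictures are saved under pics/ and viewed, at most 10 in all, crops included, and the job is handed in when it is done.

```bash
mkdir -p pics; ls
python3 - <<'E'
from plant import env
import cv2,numpy as np
for c in ["scene","top"]:
    im=env.get_image(c); cv2.imwrite(f"pics/{c}0.png",im[:,:,::-1])
    m=env.camera_model(c); print(c,{k:np.round(v,3).tolist() for k,v in m.items()})
    for t in ["hole_l","hole_r","chuck_mouth","arbor_1","stand","chuck","oil_bottle","mug","spanner"]:
        print(t,[(np.round(d["location"],1).tolist(),round(d["score"],2)) for d in env.place_of(c,t)[:3]])
print(env.read_state(),env.tip_extent)
E
```

```text
pics
scene {'fx': 370.544, 'fy': 370.544, 'cx': 256.592, 'cy': 187.878, 'R': [[0.848, -0.529, 0.011], [-0.406, -0.664, -0.628], [0.339, 0.528, -0.778]], 't': [-0.472, 0.34, 0.867]}
hole_l [([205.0, 180.9], 0.87), ([219.9, 194.0], 0.78)]
hole_r [([205.0, 180.9], 0.87), ([219.9, 194.0], 0.78)]
chuck_mouth [([302.3, 251.1], 0.77)]
arbor_1 [([207.4, 192.2], 0.58), ([216.7, 208.1], 0.53), ([296.5, 271.5], 0.5)]
stand [([220.5, 195.0], 0.65), ([287.3, 177.6], 0.22)]
chuck [([298.5, 272.4], 0.66)]
oil_bottle [([153.0, 149.0], 0.9)]
mug [([208.4, 191.6], 0.19)]
spanner [([332.5, 311.2], 0.46)]
top {'fx': 370.844, 'fy': 370.844, 'cx': 251.235, 'cy': 186.61, 'R': [[0.028, -1.0, -0.012], [-0.994, -0.026, -0.11], [0.11, 0.015, -0.994]], 't': [0.072, 0.595, 1.19]}
hole_l [([242.7, 214.2], 0.73), ([217.2, 214.4], 0.67)]
hole_r [([242.7, 214.2], 0.73), ([217.2, 214.4], 0.67)]
chuck_mouth []
arbor_1 [([325.4, 193.0], 0.73), ([244.2, 216.3], 0.48), ([220.1, 216.9], 0.39)]
stand [([231.7, 206.1], 0.77)]
chuck [([325.1, 194.0], 0.93)]
oil_bottle [([141.5, 239.1], 0.79)]
mug [([245.9, 141.4], 0.56)]
spanner [([368.8, 192.9], 0.41)]
{'time_s': 1.0, 'qpos': array([ 1.23441676e+00,  3.50728712e-01,  1.65180406e+00,  1.15214083e-05,
        1.13909204e+00, -8.45783630e-02]), 'dq': array([ 0.00042399,  0.00064033,  0.00112492, -0.00068591, -0.00043219,
        0.00154171]), 'joint_torque': array([ 1.73243210e-03, -5.06036139e+01, -2.91657132e+01,  8.68490201e-05,
        6.39411410e-04, -4.55395465e-06]), 'tool_pos': array([0.13698846, 0.53265271, 0.25327228]), 'orientation': array([ 1.25570651e-01,  9.92084679e-01, -1.46275610e-05, -8.47529707e-06]), 'force': array([-0.58967757,  0.52187929, -0.46625726]), 'ft_torque': array([ 0.01373914, -0.01581044,  0.00121523]), 'grasp_force': 0.0, 'grip_width': 0.0856308001879964} 0.022
```

```bash
cat > h.py <<'E'
from plant import env
import numpy as np, cv2
def ray(m,p,wrist=False):
    d=np.array([(p[0]-m["cx"])/m["fx"],(p[1]-m["cy"])/m["fy"]])
    if wrist:
        r=np.hypot(*d); v=np.array([*(d/r*np.sin(r)),np.cos(r)])
    else: v=np.array([*d,1.])
    R=np.array(m["R"]);t=np.array(m["t"]); return -R.T@t, R.T@v
def at_z(m,p,z,wrist=False):
    c,v=ray(m,p,wrist); return c+v*(z-c[2])/v[2]
def proj(m,X):
    v=np.array(m["R"])@X+m["t"]; return [m["fx"]*v[0]/v[2]+m["cx"],m["fy"]*v[1]/v[2]+m["cy"]]
E
python3 - <<'E'
from h import *
a=cv2.imread("pics/scene0.png");b=cv2.imread("pics/top0.png")
s=env.camera_model("scene");t=env.camera_model("top")
for n,m,p,z in [("hl",s,(205,180.9),.062),("hr",s,(219.9,194),.062),("cm",s,(302.3,251.1),.105),("ch",s,(298.5,272.4),0),("st",s,(220.5,195),0),
 ("h",t,(242.7,214.2),.062),("h",t,(217.2,214.4),.062),("st",t,(231.7,206.1),0),("ch",t,(325.1,194),0),("oil",t,(141.5,239.1),0),("mug",t,(245.9,141.4),0)]: print(n,at_z(m,p,z).round(4))
c=cv2.resize(a[80:340,120:420],None,fx=2,fy=2)
d=cv2.resize(b[90:300,100:420],None,fx=2.4,fy=2.4)
cv2.imwrite("pics/s1.png",c);cv2.imwrite("pics/t1.png",d)
E
```

```text
hl [0.4918 0.1835 0.062 ]
hr [0.5058 0.118  0.062 ]
cm [ 0.5781 -0.17    0.105 ]
ch [ 0.5766 -0.1741  0.    ]
st [ 0.525   0.1584 -0.    ]
h [0.4998 0.1121 0.062 ]
h [0.4969 0.1937 0.062 ]
st [0.5282 0.1522 0.    ]
ch [ 0.5776 -0.1617  0.    ]
oil [0.4095 0.4508 0.    ]
mug [0.7519 0.1109 0.    ]
```

View pics/s1.png

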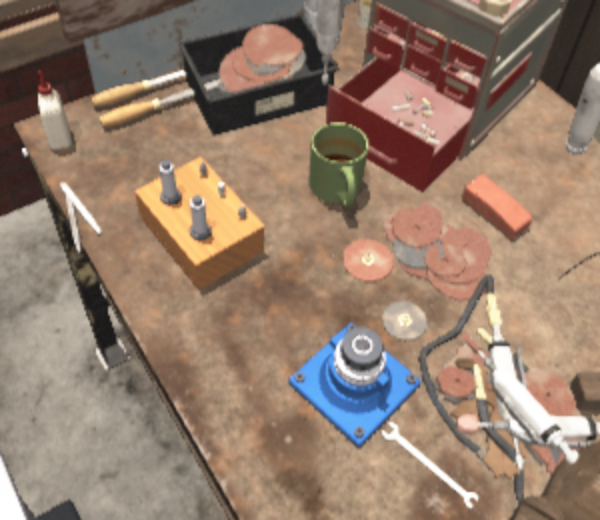

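View pics/t1.png

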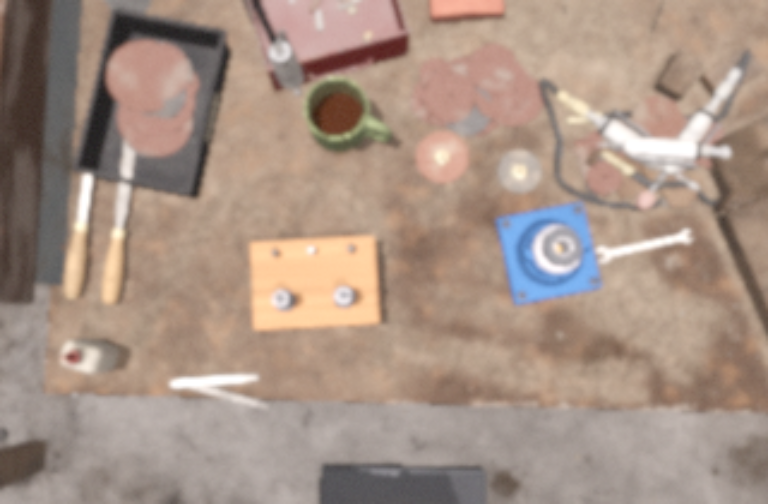

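The scene crop shows the stand with its two arbors at crop (168,185) and (200,220), and the chuck at (360,345). The top crop agrees, with arbors at (282,298) and (344,295) and the chuck at (555,248). I'll look from closer by with the wrist camera.

Run:
```python
from h import *
Q=[0,1,0,0]
for i,(x,y,z) in enumerate([(.578,-.168,.30),(.47,.15,.29)]):
    env.move_pose([x,y,z],Q); env.sleep(.2)
    m=env.camera_model("wrist"); im=env.get_image("wrist"); cv2.imwrite(f"pics/w{i}.png",im[:,:,::-1])
    print("cam",ray(m,(1,1),True)[0].round(3),m["fx"],m["cx"],m["cy"],"R",np.round(m["R"],2).tolist())
    for t,h in ([("chuck_mouth",.105),("chuck",0)] if i==0 else [("hole_l",.062),("stand",0),("arbor_1",.007)]):
        for d in env.place_of("wrist",t)[:3]: print(t,np.round(d["location"],1),round(d["score"],2),at_z(m,d["location"],h,True).round(4))
    if i:
        for d in env.silhouettes("wrist","arbor_1")[:2]: print(d["bbox"],d["score"])
    print(env.read_state()["time_s"],env.read_state()["force"])
a=np.hstack([cv2.imread(f"pics/w{i}.png") for i in (0,1)]); cv2.imwrite("pics/w.png",cv2.resize(a,(800,300),interpolation=cv2.INTER_AREA))
```

```text
cam [ 0.51  -0.168  0.42 ] 297.3186396354542 254.104401855959 193.01705351952492 R [[0.0, 1.0, 0.0], [0.96, -0.0, 0.27], [0.27, 0.0, -0.96]]
chuck_mouth [253.3 171.7] 0.89 [ 0.5743 -0.1685  0.105 ]
chuck [250.4 154.9] 0.62 [ 0.5711 -0.1729  0.    ]
chuck [453.  118.3] 0.53 [0.5003 0.1589 0.    ]
4.2667 [-0.70497354 -0.0237689  -0.39164288]
cam [0.403 0.149 0.41 ] 297.3186396354542 254.104401855959 193.01705351952492 R [[0.0, 1.0, 0.0], [0.96, -0.0, 0.27], [0.27, -0.0, -0.96]]
hole_l [288.4 188.7] 0.65 [0.4943 0.1909 0.062 ]
hole_l [220.6 194. ] 0.61 [0.5009 0.1083 0.062 ]
stand [254.6 192.9] 0.88 [0.5168 0.15   0.    ]
arbor_1 [279.7 180.6] 0.82 [0.4971 0.185  0.007 ]
[208.5, 185.3, 234.0, 224.2] 0.95
[277.9, 179.8, 303.5, 215.7] 0.67
5.9833 [-0.31478376 -0.86020463  0.49947564]
```

View pics/w.png

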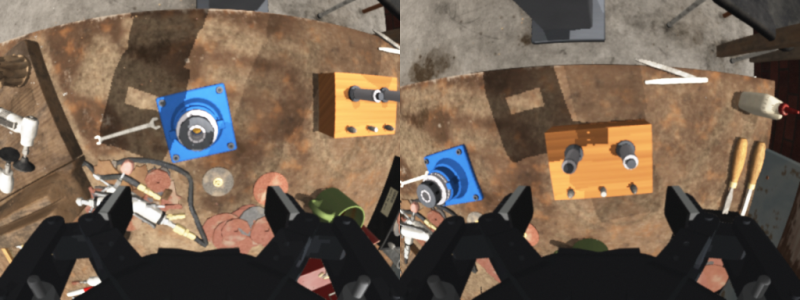

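The left half shows the chuck bore at about (197,132) of the half picture. The right half shows the arbors leaning outward by perspective, with noses at about (575,150) and (626,147). Next I'll fit the arbor silhouettes and overlay the nut circles.

```bash
cat >> h.py <<'E'
from scipy.optimize import minimize
a=np.linspace(0,2*np.pi,40,endpoint=False)
def circ(x,y,z,r): return np.c_[x+r*np.cos(a),y+r*np.sin(a),np.full(40,z)]
def projw(m,X):
    v=X@np.array(m["R"]).T+np.array(m["t"]); h=np.hypot(v[:,0],v[:,1]); th=np.arctan2(h,v[:,2])
    return np.c_[m["cx"]+m["fx"]*th*v[:,0]/h, m["cy"]+m["fy"]*th*v[:,1]/h]
def arbmask(P,m,x,y,z0):
    M=np.zeros((384*4,512*4),np.uint8)
    for r,l,u in [(.015,.055,.062),(.01,.062,.122),(.0065,.122,.130)]:
        p=P(m,np.r_[circ(x,y,z0+l,r),circ(x,y,z0+u,r)])*4+1.5
        cv2.fillConvexPoly(M,cv2.convexHull(p.astype(np.int32)),1)
    return M
def fit(P,m,mask,x0,z0=.007):
    T=cv2.resize(mask.astype(np.uint8),None,fx=4,fy=4,interpolation=cv2.INTER_NEAREST)
    def c(v):
        M=arbmask(P,m,v[0],v[1],z0); return 1-(M&T).sum()/max(1,(M|T).sum())
    r=minimize(c,x0,method="Nelder-Mead",options=dict(initial_simplex=np.array([x0,[x0[0]+.006,x0[1]],[x0[0],x0[1]+.006]]),xatol=1e-4,maxiter=80))
    return r.x.round(4),round(1-r.fun,3)
def projp(m,X):
    v=X@np.array(m["R"]).T+np.array(m["t"]); return v[:,:2]/v[:,2:]*[m["fx"],m["fy"]]+[m["cx"],m["cy"]]
E
python3 - <<'E'
from h import *
for c,P in [("wrist",projw),("scene",projp),("top",projp)]:
    m=env.camera_model(c); env.get_image(c)
    for d in env.silhouettes(c,"arbor_1")[:3]:
        for x0 in ([.5,.111],[.496,.191]):
            x,s=fit(P,m,d["mask"],x0)
            if s>.3: print(c,round(d["score"],2),x,s)
# chuck overlay on w0: camera pose there = present R, t shifted
m=env.camera_model("wrist"); R=np.array(m["R"]); m["t"]=-R@(ray(m,(1,1),True)[0]+np.array([.578-.47,-.168-.15,.01]))
im=cv2.imread("pics/w0.png"); x0,y0,s=190,110,5
I=cv2.resize(im[y0:y0+110,x0:x0+130],None,fx=s,fy=s,interpolation=cv2.INTER_CUBIC)
for r,col in [(.025,(0,255,0)),(.0095,(0,0,255))]:
    p=(projw(m,circ(.5743,-.1685,.105,r))-[x0,y0]+.5)*s
    cv2.polylines(I,[p.astype(np.int32)],True,col,1)
cv2.imwrite("pics/ch.png",I)
print(env.read_state()["tool_pos"])
E
```

```text
wrist 0.91 [0.4961 0.1905] 0.905
wrist 0.88 [0.5022 0.1109] 0.943
scene 0.45 [0.4964 0.1946] 0.827
scene 0.43 [0.5032 0.1128] 0.894
[0.46999058 0.15002501 0.29001368]
```

View pics/ch.png

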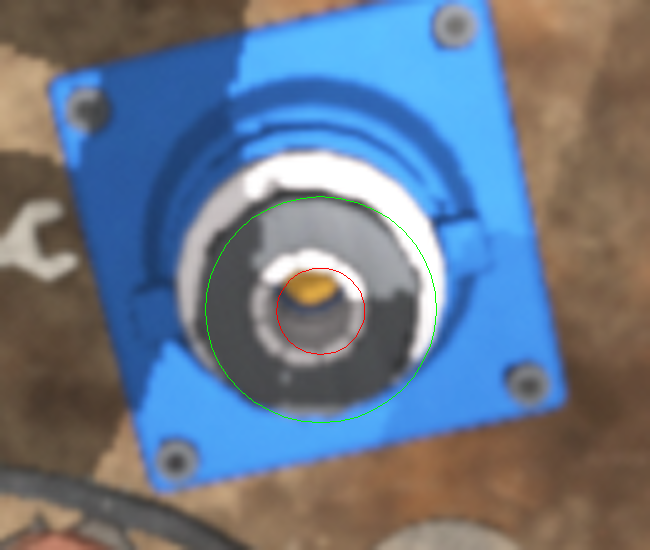

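The overlay shows the bore's ring centred at about (308,308) in the crop, some 12 px left of the network's estimate. That puts the mouth near (0.575, -0.171). Both silhouette fits give the arbors at about (0.5025,0.1115) and (0.496,0.192). I'll lift and weigh the right-hand one first.

```bash
cat >> h.py <<'E'
Q=[0,1,0,0]
A=dict(R=(.5025,.1115),L=(.496,.192))
def F(n=8):
    f=[]
    for _ in range(n): env.sleep(.04); f.append(env.read_state()["force"])
    return np.mean(f,0).round(2)
def lift(k):
    x,y=A[k]; env.grip(.055,80); env.move_pose([x,y,.19],Q)
    env.line_to([x,y,.108],.12); f0=F(); env.grip(0,80); s=env.read_state(); print(k,"grip",s["grip_width"],s["grasp_force"],F(4))
    env.line_to([x,y,.180],.1); env.sleep(.3); f1=F(); print("empty",f0,"lifted",f1,"kg",(f0-f1)[2]/9.81,"t",env.read_state()["time_s"],env.read_state()["grip_width"])
def back(k):
    x,y=A[k]; env.line_to([x,y,.125],.12); h=env.line_to([x,y,.1078],.05,until_force=12); print("back",h,env.read_state()["tool_pos"][2],F(3))
    env.grip(.055); env.line_to([x,y,.19],.15); print("t",env.read_state()["time_s"])
E
python3 - <<'E'
from h import *
lift("R")
im=env.get_image("scene"); cv2.imwrite("pics/l1.png",cv2.resize(im[110:310,140:390,::-1],None,fx=3,fy=3))
E
```

```text
R grip 0.017978695221435848 77.8380560874939 [-1.04 -5.31  5.65]
empty [ 0.21  0.29 -0.16] lifted [-0.03  0.2  -6.78] kg 0.6748216106014271 t 10.475 0.0178742877859191
```

View pics/l1.png

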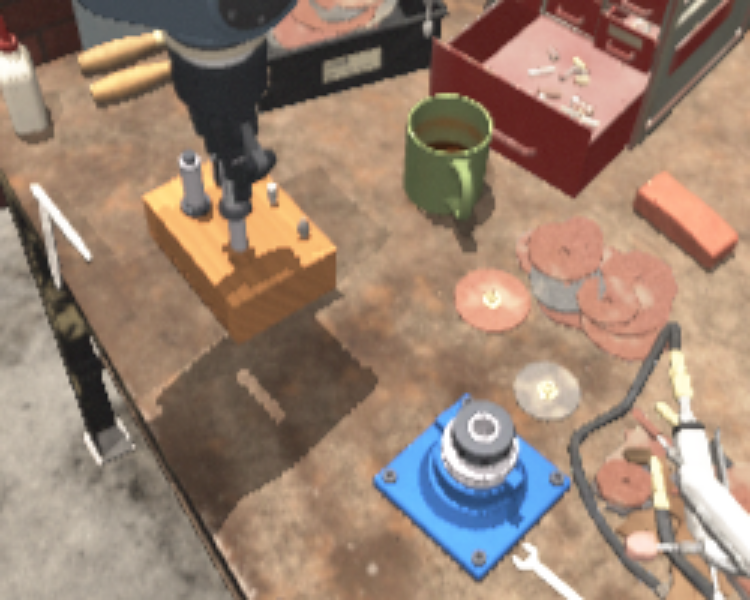

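The right-hand arbor hangs vertical above the stand in the picture and weighs about 0.67 kg, so it is the heavy one. It goes back first. Then I'll lift the left one and set it back. Side force during the grip suggests the holes lie about 2 mm further toward -y, so I'll correct for that.

```bash
sed -i 's/A=dict.*/A=dict(R=(.5025,.1095),L=(.496,.190))/' h.py
python3 - <<'E'
from h import *
back("R"); lift("L")
E
```

```text
back True 0.10813087767023608 [-1.6  -1.12  7.31]
t 12.7833
L grip 0.01814052542401818 77.8753924369812 [-1.8   2.09  5.63]
empty [-0.09 -0.29  0.01] lifted [ 0.03  0.17 -2.92] kg 0.2986748216106014 t 16.675 0.018097889006411783
```

Run:
```python
from h import *
back("L"); env.sleep(.3)
for c,P in [("wrist",projw),("scene",projp)]:
    m=env.camera_model(c); im=env.get_image(c)
    for d in env.silhouettes(c,"arbor_1")[:2]:
        for x0 in ([.5,.111],[.496,.191]):
            x,s=fit(P,m,d["mask"],x0)
            if s>.3: print(c,round(d["score"],2),x,s)
cv2.imwrite("pics/l2.png",cv2.resize(im[110:310,140:390,::-1],None,fx=3,fy=3))
```

```text
back True 0.10821895105669752 [-1.58 -0.53  7.71]
t 18.9333
wrist 0.73 [0.5029 0.1095] 0.904
wrist 0.57 [0.4961 0.1905] 0.944
scene 0.65 [0.5034 0.1116] 0.886
```

View pics/l2.png

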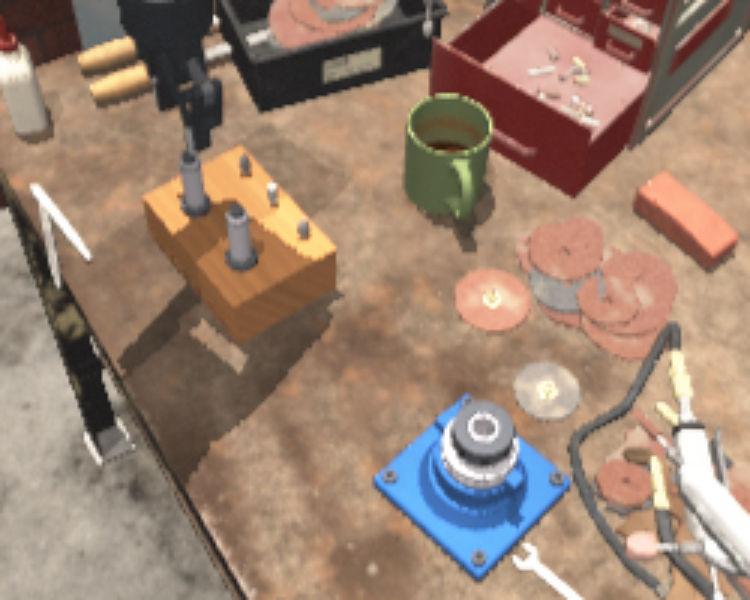

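The picture shows both arbors standing on their collars, at (195,185) and (240,235). Next I'll lift the heavy one and hover over the chuck to check alignment.

Run:
```python
from h import *
A["R"]=(.5027,.1095)
lift("R"); env.line_to([*A["R"],.222],.15); env.move_pose([.5745,-.171,.222],Q); env.sleep(.2)
print(env.read_state()["tool_pos"],env.read_state()["time_s"])
c=[]
for n,P in [("scene",projp),("wrist",projw)]:
    m=env.camera_model(n); im=env.get_image(n)[:,:,::-1].copy(); o=env.place_of(n,"chuck_mouth")
    print(n,[(d["location"],d["score"],at_z(m,d["location"],.105,n=="wrist").round(4)) for d in o[:1]])
    for d in env.silhouettes(n,"arbor_1")[:3]: print(d["bbox"],d["score"])
    u,v=P(m,np.array([[.5745,-.171,.13]]))[0].astype(int); x0,y0=u-40,v-50;s=5
    I=cv2.resize(im[y0:y0+100,x0:x0+80],None,fx=s,fy=s,interpolation=cv2.INTER_CUBIC)
    for (z,r,col) in [(.105,.025,(0,255,0)),(.121,.008,(0,0,255)),(.176,.015,(255,0,255))]:
        cv2.polylines(I,[((P(m,circ(.5745,-.171,z,r))-[x0,y0]+.5)*s).astype(np.int32)],True,col,1)
    c.append(I)
cv2.imwrite("pics/hov.png",np.hstack(c))
```

```text
R grip 0.01817970114694781 77.86935567855835 [-1.48 -2.95  5.87]
empty [-0.02  0.07  0.03] lifted [-0.04 -0.05 -6.64] kg 0.6799184505606524 t 23.325 0.01813901543514204
[ 0.57462135 -0.1697976   0.22212832] 25.075
scene [([301.6, 252.2], 0.59, array([ 0.5749, -0.1715,  0.105 ]))]
[201.2, 159.0, 208.0, 183.3] 0.66
[297.2, 217.5, 310.4, 251.3] 0.47
wrist [([255.0, 192.9], 0.6, array([ 0.5729, -0.1698,  0.105 ]))]
[230.4, 193.7, 279.2, 315.8] 0.76
```

View pics/hov.png

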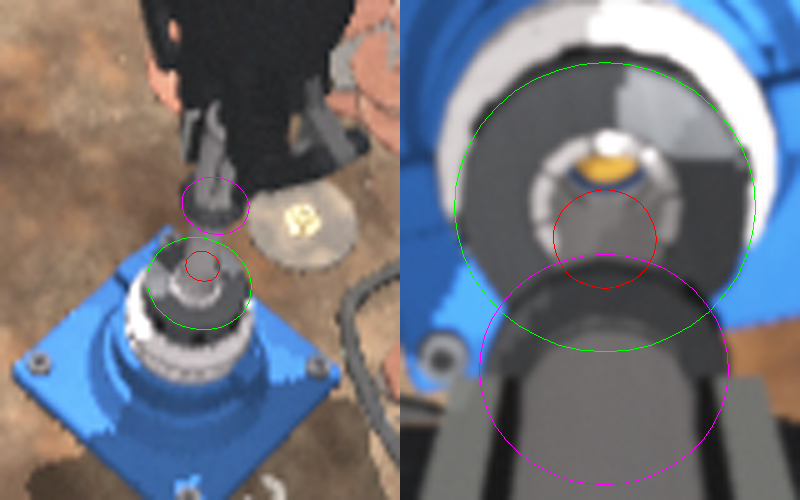

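In the wrist view the arbor's collar and the bore ring share column 606, and the shank tip is within about 1 mm of the bore in x. I'll insert it at (0.574,-0.171).

Run:
```python
from h import *
P=[.574,-.171]
env.line_to([*P,.215],.05); print("f0",F(4))
h=env.line_to([*P,.166],.05,until_force=12); s=env.read_state(); print(h,s["tool_pos"],F(4))
if not h:
    h=env.line_to([*P,.1490],.03,until_force=35); s=env.read_state(); print(h,s["tool_pos"],F(6),s["grip_width"],s["grasp_force"],s["time_s"])
im=env.get_image("scene")[:,:,::-1]; cv2.imwrite("pics/in.png",cv2.resize(im[190:320,240:370],None,fx=4,fy=4))
```

```text
f0 [ 0.28  0.34 -6.28]
False [ 0.57421839 -0.17105064  0.16640265] [ 0.35 -0.11 -6.63]
True [ 0.57459755 -0.17122272  0.15138251] [-1.81  0.21  6.81] 0.01819101457619108 80.00996589660645 27.675
```

View pics/in.png

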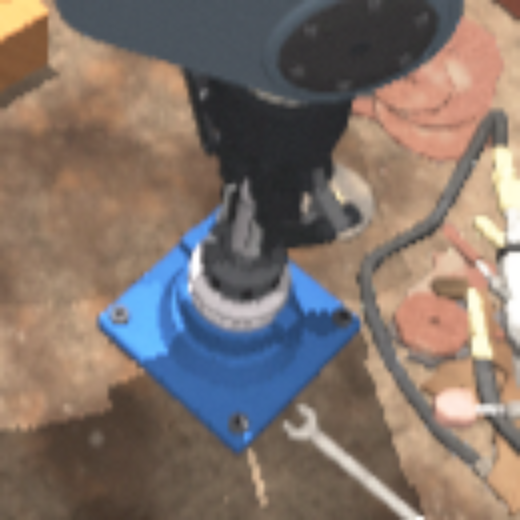

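The picture shows the arbor in the chuck with its collar at the nut, around (245,265). I'll press it gently to confirm seating, check the force and hand in.

Run:
```python
from h import *
env.grip(0,110); print(F(3))
x,y,_=env.read_state()["tool_pos"]
for z in (.1510,.1506,.1502,.1498,.1494):
    h=env.line_to([.5743,-.171,z],.02,until_force=40); f=F(6); s=env.read_state(); print(z,h,s["tool_pos"].round(4),f,s["grip_width"])
    if f[2]>22: break
env.sleep(.5); print(F(6),env.read_state()["time_s"],env.read_state()["grasp_force"])
```

```text
[-2.    0.53  6.88]
0.151 False [ 0.5747 -0.1712  0.1518] [-1.89  0.5   6.86] 0.017917435819321682
0.1506 False [ 0.5748 -0.1712  0.1514] [-1.7   1.02  7.34] 0.01834477630604818
0.1502 False [ 0.5748 -0.1712  0.1514] [-3.25  1.09 10.26] 0.01777000796489375
0.1498 False [ 0.5748 -0.1712  0.1513] [-4.64  1.37 14.14] 0.01770797196205693
0.1494 False [ 0.5748 -0.1712  0.1513] [-6.96  2.34 17.68] 0.017536738310165927
[-6.68  2.07 17.71] 31.5667 107.72858619689941
```

```bash
python3 -c "
from plant import env
print(env.close_job())"
```

```text
the job is handed in; nothing more can be done
None
```

I handed the job in at about 32 s of the 59 s; the hand-in call returned no verdict. The lighter arbor (about 0.30 kg) is back in the stand's left hole and let go; the heavier one (about 0.67 kg) is in the chuck, collar on the nut, still gripped and held down with about 18 N.

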